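# Step the microphone turntable on by one index hole

## Task

Step the microphone turntable on by one hole, the way that turns the microphone towards the round loudspeaker: pull the plunger's T-grip up, twist it so that it stays parked when you let go, swing the plate round, then twist the grip back and let the pin snap fully home in the next hole. Keep off the microphone, and leave the loudspeaker and everything else on the table where it is.

Things in the scene. Friction and masses are not known exactly. Their poses are not given: they have to be found in the camera images.
- turntable: the turntable's dark steel base, standing fast on the table (elsewhere each time): a 236 mm disc 18 mm thick; origin on the table under the plate's vertical turning axis. On its -y side an aluminium bracket, 44 x 38 mm and 64 mm high, centred 156 mm from the axis, overhangs the plate's rim and carries the plunger. At the start the microphone points along the base's +x
- plate (a joint): turn of the plate (aluminium disc, 250 mm, upper face 34 mm above the table, 12 holes every 30 degrees) with microphone and handle post, rad, positive anticlockwise seen from above, 0 at the start with the pin in a hole; the next holes lie at +0.524 and -0.524. Free, it turns with about 2 N at the post and stays where it is left; with the pin in a hole it is locked
- handle_post (a point): the upright black handle post for turning the plate, standing on it 82 mm from the turning axis (at plate joint 0 on the base's +y side, opposite to the plunger): a cylinder of 18 mm diameter from the plate's face (34 mm) up to 79 mm above the table; this point is on its axis 67 mm above the table and moves with the plate
- plunger_axis (a point): fixed point on the axis of the upright spring plunger, at the level of the plate's upper face (34 mm above the table), 108 mm from the turning axis on the base's -y side. The 8 mm round-nosed pin goes down here into an 11 mm hole of the plate. Its steel sleeve is 28 mm in diameter; the sleeve's slotted rim is 82 mm above the table
- plunger (a joint): lift of the plunger, m: 0 fully home (nose 8 mm deep in the hole), 0.008 when the nose rides on the plate between holes, 0.011 when parked, 0.014 at the upper stop. A spring pulls it down, 6 N at home, 9 N at the top. It drops in by itself, and draws the plate true, if a hole lies within about 3 mm of it; otherwise it snaps in as the plate is turned on
- knob (a joint): turn of the T-grip, rad, about 0 at the start, stops at +1.3 and -1.3. Its cross pin sits in a slot of the sleeve: lifted 12 to 13 mm and twisted more than 0.6 (1.1 is comfortable) either way, the cross pin rests on the rim and the plunger stays parked when let go; twisted back to within about 0.2 of zero it goes down the slot, and let go, the spring pulls the plunger in
- t_grip (a point): middle of the black T-grip on top of the plunger: an upright bar 12 mm thick (its own x), 34 mm long (its own y), 28 mm high (z, 14 mm below to 14 mm above this point). When home this point is 100 mm above the table, the bar's underside 4 mm above the sleeve's rim, and the bar points to the turning axis; the point rises and turns with the grip
- microphone: the handheld microphone lying in a clip on the plate, steel ball head of 51 mm over the turning axis, black body tapering back to 142 mm behind; its axis is 75 mm above the table, its highest point 101 mm. Its origin lies on the table under the turning axis, its +x is where it points. Not to be touched
- loudspeaker: the round loudspeaker: upright grey cylinder with black top, 90 mm in diameter, 166 mm high, standing beyond the turntable to one side or the other; origin at the centre of its underside
- parts_box: clear storage box with white lid, 176 x 126 mm, 91 mm high, standing on the side where the loudspeaker is not; origin at the centre of its underside
- tape_roll: roll of red tape lying flat, 92 mm in diameter, 25 mm high, beside the turntable; origin under its centre
- side_cutters: side cutters lying flat beside the turntable, 140 mm long, 13 mm high, handles to their -x; origin under the pivot
- screwdriver: screwdriver lying beside the turntable, 170 mm long
- jack_adapter: small steel jack adapter lying beside the turntable near the plunger's bracket, 91 mm long, 18 mm high
- di_box: blue DI box on the right, 110 x 85 x 42 mm; origin under its centre
- spare_mic: second handheld microphone lying flat on the table on the left, 170 mm long, 50 mm high
There are look-alikes about, which are no part of the job. There is more than one size of the loudspeaker; the job needs the largest.

How it is judged:
By the outcome, as a careful person would: the job done as asked, in the order asked, and still so for the second after the job is handed in, with the robot touching nothing.
It also fails if it takes over 58 s, if anything falls off the work surface, if the arm or the gripper's body presses on something with over 40 N, if the wrist force passes 120 N, or if a joint passes its speed limit or range.

## Robot

A 6-joint arm with a two-finger parallel gripper is mounted at the origin on the work surface. World frame = base frame: x ahead of the robot, y to its left, z up, the work surface at z = 0. Lengths are in m, angles in rad, forces in N, time in s.
With the tool pointing down it reaches from about 0.35 to 0.775 m from the base axis. Payload 7.3 kg.
Tool frame: the origin (TCP) lies on the mounting face of the last link; the fingertips stand 178 mm ahead of it and the grasp point (between the pads) lies 159 mm ahead of it (robot.tcp_to_tips is the distance from the TCP to the fingertips, in m); z points along the fingers, y is the direction in which the jaws open and shut (so a half turn about z gives the same grasp; the last joint's range is limited). The gripper opens to 92 mm and grips with 3 to 60 N. Pads are 19 mm wide; open, the fingers measure 130 mm over their backs; the gripper's body (75 mm by 190 mm) begins 47 mm behind the grasp point.
Start: joints at [-1.343, 0.342, 1.524, -0, 1.275, -0.146], TCP at [0.192, -0.489, 0.405] pointing down, gripper open.
Joint ranges: [-2.53, 2.53], [-0.77, 2.02], [0.04, 2.7], [-1, 4.14], [0.28, 2.66], [-3.11, 3.11]. Speed limits (rad/s): [2.57, 2.57, 3.14, 3.14, 3.14, 3.14].

## Interface

Orientations are given as [roll, pitch, yaw] about the fixed x, y, z axes, in that order (R = Rz(yaw) Ry(pitch) Rx(roll)).
In Python, from cell import robot, viewer gives the robot as it stands.
- The arm moves only by the shell command python3 -m creep 'ROWS' [OPENING] [FORCE]. ROWS is JSON, a list that holds one entry, the list of rows, each a list of 6 numbers: the shift along the world's x, y, z in mm, then the turn, a rotation vector about the world's x, y, z in degrees. A call has 1 to 5 rows; each row shifts and turns the pose as measured when the row begins; what a row does not reach is not made up. A row lasts 1/12 s, in which the tool goes at most 41.7 mm and 7.16 degrees, less where a joint would pass 70% of its speed; a pose out of reach is approached as far as the arm can. A call with a gripper value outside its range is refused whole. OPENING is the closure, from -1 (fully open) to 1 (shut), set as the call begins (- or left out, the last holds). The fingers move at their own pace and stop on an object; FORCE is the grip in N (left out, the last holds). Time passes only in rows, so rows that do not move let the fingers close. It gives the time, the measured TCP pose, the force and the opening at its end, in the units of the state.
- robot.observe(): the state, without advancing time (a new reading comes with each control period).
- viewer.read_camera(name): name is "scene" or "top" or "wrist"; returns the picture (420x560x3 uint8, blue, green, red); there is no depth.
- viewer.camera_model(name): a dict with "fx", "fy", "cx", "cy" (pixels), "k1" (the pictures are not rectified: a ray, as slopes to the right and down, at radius r is drawn at 1 + k1 r^2 times it, then the intrinsics apply), "pose" (4x4, takes a point from camera to world coordinates); the wrist camera has in their place "mount" (4x4, takes a point from camera to tool coordinates, whose origin is the TCP and whose axes are the flange's). Camera axes: x right, y up, looking along -z (the intrinsics and any distortion apply to the point x, -y, -z); pixel columns grow to the right and rows downward; lengths in m; the calibration is good to about 2 mm. A picture is of the moment at which its call begins: read the wrist's pose just before it. camera_model takes no time and is no camera call.
- robot.hand_in(): hands the job in, once; it reports no verdict.
The state is a dict: "time": time; "qpos": joint angles; "qvel": joint speeds; "joint_efforts": joint torques, N m; "tool_pos": TCP position; "tool_rot": TCP orientation; "contact_force": force on the tool from outside, world axes, zero at the start; "torque": the same for the moment, N m; "opening": finger opening in m.
Only numpy, scipy, OpenCV 4.12 (cv2) and the standard library are available. Lean on these libraries where they do the work, as an engineer would, in place of code of your own. Each camera call takes 0.05 s, during which the arm holds its last target. There are 200 camera calls.

## Working session

There is one attempt and no reset: what is moved stays moved. The work goes in short steps, Python scripts to look and compute and a shell command to move; the robot and the scene stay as the last step left them, time stands still between calls to the robot, and variables do not carry over. Pictures are saved under pics/ and viewed, about 8 in all and at most 12, crops included, and the job is handed in when it is done.

```bash
ls; mkdir -p pics
cat > h.py <<'E'
import cv2,numpy as np
from cell import robot,viewer
def ray(name,u,v,T=None):
    m=viewer.camera_model(name)
    P=np.array(m["pose"]) if "pose" in m else T@np.array(m["mount"])
    K=np.array([[m["fx"],0,m["cx"]],[0,m["fy"],m["cy"]],[0,0,1]])
    d=cv2.undistortPoints(np.array([[[u,v]]],float),K,np.array([m["k1"],0,0,0]))
    # drawn = (1+k1 r^2)*ray
    x,y=d[0,0]; w=P[:3,:3]@np.array([x,-y,-1]); return P[:3,3],w
def onplane(name,u,v,z,T=None):
    o,w=ray(name,u,v,T); return (o+w*(z-o[2])/w[2]).round(4)
def toolT():
    from scipy.spatial.transform import Rotation as R
    s=robot.observe(); T=np.eye(4); T[:3,3]=s["tool_pos"]; r=np.array(s["tool_rot"])
    T[:3,:3]=R.from_euler("xyz",r).as_matrix() if r.size==3 else r; return T
def proj(name,p,T=None):
    m=viewer.camera_model(name)
    P=np.array(m["pose"]) if "pose" in m else T@np.array(m["mount"])
    c=np.linalg.inv(P)@np.r_[p,1]; x,y=c[0]/-c[2],-c[1]/-c[2]; f=1+m["k1"]*(x*x+y*y)
    return np.round([m["fx"]*x*f+m["cx"],m["fy"]*y*f+m["cy"]],1)
E
python3 - <<'E'
from h import *
for n in("scene","top"): cv2.imwrite(f"pics/{n}0.png",viewer.read_camera(n))
s=robot.observe();print(s)
for n in("scene","top","wrist"):print(viewer.camera_model(n))
E
```

```text
pics
{'time': 0.1, 'qpos': array([-1.34299305e+00,  3.42660121e-01,  1.52489261e+00, -2.21673588e-05,
        1.27542028e+00, -1.46028417e-01]), 'qvel': array([-0.00054127, -0.0023006 , -0.00349485,  0.00024859, -0.00036192,
        0.00055798]), 'joint_efforts': array([ 1.78669936e-03, -4.32004809e+01, -2.44694656e+01,  7.19226524e-02,
        5.25641721e-02, -5.99752866e-05]), 'tool_pos': array([ 0.19170031, -0.48862736,  0.40412071]), 'tool_rot': array([-3.14022390e+00, -1.79882886e-04,  3.73838034e-01]), 'contact_force': array([-0.11815627, -0.40043012, -0.28650858]), 'torque': array([ 0.00731128,  0.01677886, -0.02216544]), 'opening': 0.09201335205026366}
{'fx': 503.54334264682427, 'fy': 503.54334264682427, 'cx': 274.19948227835874, 'cy': 217.95495870547, 'k1': -0.18119654034846241, 'pose': array([[ 0.83072507, -0.46664022,  0.30355026,  0.9710056 ],
       [ 0.55652716,  0.70905905, -0.43302747, -0.60443   ],
       [-0.01316702,  0.52866074,  0.84873109,  1.22164134],
       [ 0.        ,  0.        ,  0.        ,  1.        ]])}
{'fx': 447.1930190432061, 'fy': 447.1930190432061, 'cx': 278.34164983704727, 'cy': 208.6502289614794, 'k1': 0.013339763536614148, 'pose': array([[-0.02867984,  0.99005676, -0.13771377,  0.39671484],
       [-0.99949299, -0.0303096 , -0.00975157, -0.03801265],
       [-0.01382865,  0.13736428,  0.99042406,  1.24214735],
       [ 0.        ,  0.        ,  0.        ,  1.        ]])}
{'fx': 313.77517732027536, 'fy': 313.77517732027536, 'cx': 280.9483165562857, 'cy': 208.94887359086297, 'k1': -0.043360001693086916, 'mount': array([[ 4.27140981e-04,  9.69495267e-01,  2.45109659e-01,
         6.56064769e-02],
       [ 9.99998981e-01, -8.01420422e-05, -1.42566073e-03,
        -6.08533556e-04],
       [-1.36252774e-03,  2.45110018e-01, -9.69494313e-01,
         1.97019926e-02],
       [ 0.00000000e+00,  0.00000000e+00,  0.00000000e+00,
         1.00000000e+00]])}
```

View pics/top0.png

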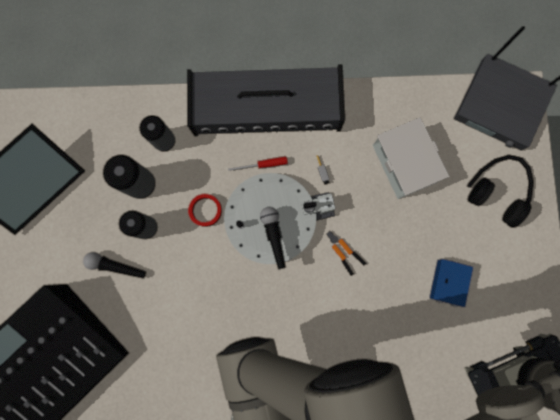

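View pics/scene0.png

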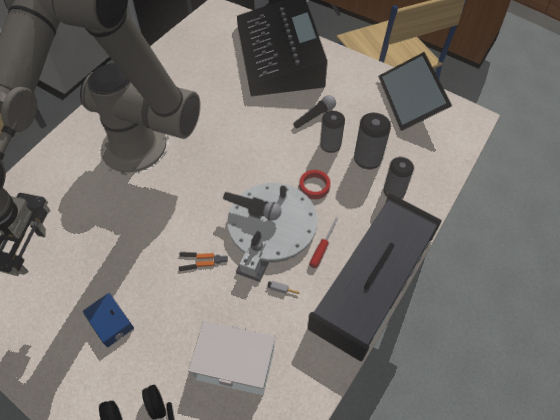

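Three dark cylinders as loudspeaker candidates: top-view pixels (123,170) large, (152,128) and (135,222) small. The job's is the largest, (123,170). All stand on the +y side, so the plate turns anticlockwise (+0.524). The box at (412,157) is on the other side, which agrees. Microphones: (269,214) is on the plate, (95,262) is the spare. Next, a close crop of the turntable.

Run:
```python
from h import *
a=cv2.imread("pics/top0.png")[160:280,205:355]; b=cv2.imread("pics/scene0.png")[170:290,210:330]
a=cv2.resize(a,None,fx=3.0,fy=3.0,interpolation=cv2.INTER_CUBIC);b=cv2.resize(b,None,fx=2.9,fy=3,interpolation=cv2.INTER_CUBIC)
cv2.imwrite("pics/crop1.png",np.hstack([a,b]));print(a.shape,b.shape)
# plate by brightness in top view
im=cv2.imread("pics/top0.png");h=cv2.cvtColor(im,cv2.COLOR_BGR2HSV)
print("plate rim pts", im[190,250],im[240,240],im[150,300])
for n,u,v,z in(("top",269,214,.075),("top",240,224,.079),("top",308,206,.1),("top",325,205,.064),("scene",273,211,.075),("scene",283,190,.079),("scene",257,240,.1),("top",123,170,.166)):print(n,u,v,onplane(n,u,v,z))
```

```text
(360, 450, 3) (360, 348, 3)
plate rim pts [147 151 149] [146 150 148] [141 152 159]
top 269 214 [ 0.5455 -0.0015  0.075 ]
top 240 224 [0.521  0.0749 0.079 ]
top 308 206 [ 0.5601 -0.1034  0.1   ]
top 325 205 [ 0.5665 -0.1507  0.064 ]
scene 273 211 [ 0.5459 -0.0028  0.075 ]
scene 283 190 [0.5319 0.0678 0.079 ]
scene 257 240 [ 0.5701 -0.1115  0.1   ]
top 123 170 [0.6543 0.3529 0.166 ]
```

View pics/crop1.png

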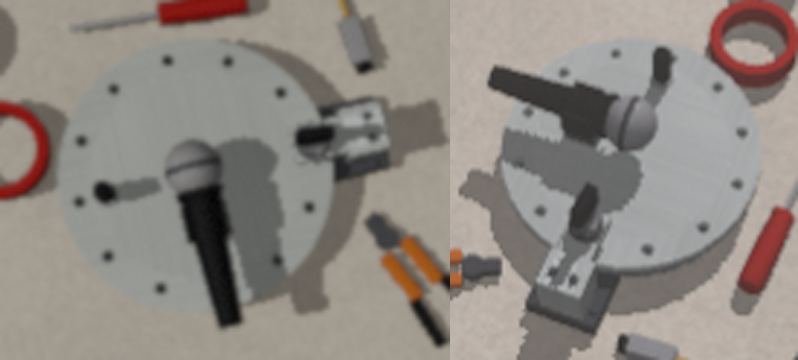

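The crop shows the plate with its hole ring, the handle post at crop (105,190), the T-grip at (315,138) with its bracket at (360,135), and the microphone pointing up and slightly left. I'll fit the hole ring for the centre and yaw.

Run:
```python
from h import *
from scipy.optimize import least_squares
H=[(167,61),(228,62),(281,93),(309,207),(277,261),(161,288),(108,256),(79,202),(82,141),(114,90)]
P=np.array([onplane("top",205+(x-1)/3,160+(y-1)/3,.034)[:2] for x,y in H])
f0=lambda q:np.hypot(*(P-q[:2]).T)-q[2]
q=least_squares(f0,[.545,0,.108]).x;print("circle",q,f0(q).round(4))
a=np.degrees(np.arctan2(*(P-q[:2]).T[::-1]));r=(a-0+15)%30-15
# base yaw: approx from plunger direction
z=np.exp(1j*np.radians(a*12)).mean();print("phase mod30",np.degrees(np.angle(z))/12, a.round(1))
H2=[(616,54),(565,72),(718,87),(742,132),(738,184),(704,227),(648,249),(541,211)]
P2=np.array([onplane("scene",210+(x-450-1)/2.9,170+(y-1)/3,.034)[:2] for x,y in H2])
P=P2;q2=least_squares(f0,[.545,0,.108]).x;print("circle2",q2)
a=np.degrees(np.arctan2(*(P-q2[:2]).T[::-1]));z=np.exp(1j*np.radians(a*12)).mean();print(np.degrees(np.angle(z))/12)
```

```text
circle [ 0.54069483 -0.00187216  0.10764843] [-0.     -0.0001  0.0004 -0.0004  0.0003 -0.0004  0.0001  0.0005 -0.0002
 -0.0002]
phase mod30 11.987399590274206 [  12.4  -17.8  -48.1 -108.  -138.5  162.   131.8  102.    71.9   42.2]
circle2 [ 0.54341747 -0.00380236  0.10774504]
12.118996019456768
```

Turntable centre ≈ (0.542,−0.003) and base yaw ≈ 12°. That puts the plunger at ≈ (0.5645,−0.1086) and the post at ≈ (0.525,0.077). I'll approach the grip with tool yaw 102°.

```bash
python3 -m creep '[[[25,25,-2,0,0,6.5],[25,25,-2,0,0,6.5],[25,25,-2,0,0,6.5],[25,25,-2,0,0,6.5],[25,25,-2,0,0,6.5]]]' -0.2 20; python3 -m creep '[[[25,25,-2,0,0,6.5],[25,25,-2,0,0,6.5],[25,25,-2,0,0,6.5],[25,25,-2,0,0,6.5],[25,25,-2,0,0,6.5]]]'
```

```text
time: 0.52
tool_pos: [0.3157, -0.3634, 0.3916]
tool_rot: [-3.139, 0.001, 0.951]
contact_force: [-0.3, -0.8, 0.9]
opening: 0.0632
time: 0.93
tool_pos: [0.445, -0.2307, 0.3799]
tool_rot: [-3.136, -0.0, 1.546]
contact_force: [1.9, 0.1, 0.4]
opening: 0.0553
```

```bash
python3 -m creep '[[[29,29,-3,0,0,4.5],[29,30,-3,0,0,4.5],[29,30,-3,0,0,4],[29,30,-3,0,0,0],[2,2,0,0,0,0]]]'
python3 - <<'E'
from h import *
T=toolT();im=viewer.read_camera("wrist");np.save("T1.npy",T);cv2.imwrite("pics/w1.png",im);print(T[:3,3],proj("wrist",[.5645,-.1086,.114],T),proj("wrist",[.542,-.003,.034],T),robot.observe()["tool_rot"])
E
```

```text
time: 1.35
tool_pos: [0.5648, -0.1036, 0.3658]
tool_rot: [-3.135, -0.003, 1.796]
contact_force: [-1.1, 0.0, 0.2]
opening: 0.0552
[ 0.56484382 -0.10356044  0.36576149] [281.2 224.9] [283.4  90.3] [-3.13327830e+00 -2.54287858e-03  1.79603040e+00]
```

View pics/w1.png

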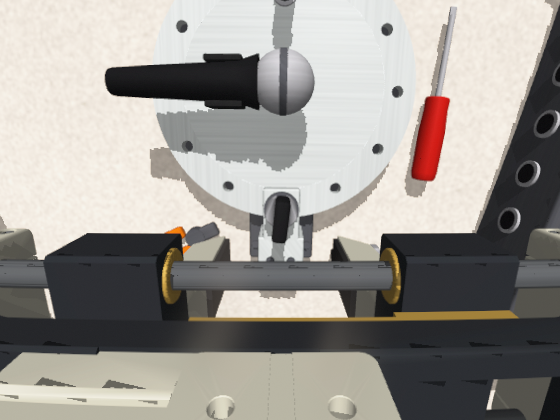

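The wrist view shows the T-grip bar running from (283,197) to about (280,240), centred under the jaws. My predicted top centre was (281,225), so it agrees. Compute the bar and hole ring from this view.

Run:
```python
from h import *
from scipy.optimize import least_squares
T=np.load("T1.npy")
im=cv2.imread("pics/w1.png");g=cv2.cvtColor(im,cv2.COLOR_BGR2GRAY)
m=(g[190:262,262:305]<45).astype(np.uint8)
n,l,s,c=cv2.connectedComponentsWithStats(m);print(s[1:],c[1:]+[262,190])
P=np.array([onplane("wrist",x,y,.034,T)[:2] for x,y in[(182,26),(387,30),(397,92),(378,149),(335,188),(228,186),(187,146)]])
f=lambda q:np.hypot(*(P-q[:2]).T)-q[2]
q=least_squares(f,[.545,0,.108]).x;a=np.degrees(np.arctan2(*(P-q[:2]).T[::-1]));z=np.exp(1j*np.radians(a*12)).mean()
print(q,np.degrees(np.angle(z))/12)
for p in[(283,197),(280,240)]:print(onplane("wrist",*p,.114,T))
i=s[1:,4].argmax()+1;ys,xs=np.where(l==i)
for y in range(0,72,6):
  w=xs[ys==y]
  if len(w):print(y+190,w.min()+262,w.max()+262)
```

```text
[[ 10   6  18  47 641]] [[280.79875195 219.03276131]]
[ 0.54158857 -0.00220662  0.10799499] 11.944409125299261
[ 0.5609 -0.0868  0.114 ]
[ 0.5664 -0.1208  0.114 ]
196 278 282
202 276 289
208 275 289
214 275 288
220 274 288
226 273 287
232 273 286
238 272 285
```

```bash
python3 -m creep '[[[-1,-3,-30,0,0,-0.5],[0,0,-30,0,0,0],[0,0,-25,0,0,0],[0,0,-15,0,0,0],[0,0,0,0,0,0]]]'; python3 -c "
from h import *
T=toolT();print(T[:3,3],T[:3,2],(T@[0,0,.159,1])[:3],robot.observe()['contact_force'])"
```

```text
time: 1.82
tool_pos: [0.5608, -0.1091, 0.2626]
tool_rot: [-3.134, -0.0, 1.788]
contact_force: [-0.2, 0.1, 0.2]
opening: 0.055
[ 0.56084764 -0.10908793  0.26261788] [-0.00789599 -0.00158816 -0.99996757] [ 0.55959218 -0.10934045  0.10362303] [-0.19021283  0.06315708  0.15431252]
```

```bash
python3 -m creep '[[[3.3,2,1,0,-0.45,0],[0.5,0,0.3,0,0,0]]]'; python3 -m creep '[[[0,0,0,0,0,0],[0,0,0,0,0,0],[0,0,0,0,0,0],[0,0,0,0,0,0],[0,0,0,0,0,0]]]' 1 25; python3 -c "
from h import *
T=toolT();print(T[:3,2],(T@[0,0,.159,1])[:3],robot.observe()['contact_force'])"
```

```text
time: 1.98
tool_pos: [0.564, -0.1085, 0.264]
tool_rot: [-3.14, 0.001, 1.786]
contact_force: [-0.4, -1.3, -0.2]
opening: 0.0546
time: 2.4
tool_pos: [0.565, -0.1097, 0.2692]
tool_rot: [3.136, 0.006, 1.785]
contact_force: [0.4, 0.2, -0.2]
opening: 0.0264
[ 0.00657826 -0.0042365  -0.99996939] [ 0.56604765 -0.11034899  0.11021656] [ 0.37097008  0.19992175 -0.16156507]
```

```bash
python3 -m creep '[[[0,2,-5,0,0.3,0.3],[0,0,0,0,0,0],[0,0,0,0,0,0]]]' 1 25; python3 -c "
from h import *
T=toolT();print(T[:3,2],(T@[0,0,.159,1])[:3],robot.observe()['contact_force'])"
```

```text
time: 2.65
tool_pos: [0.5644, -0.1077, 0.2644]
tool_rot: [-3.14, 0.005, 1.791]
contact_force: [-3.5, -1.5, 5.3]
opening: 0.0119
[-5.45262262e-04 -5.35856713e-03 -9.99985494e-01] [ 0.56429716 -0.108592    0.10544911] [-3.45553867 -1.47966054  5.30385843]
```

```bash
python3 -m creep '[[[0,0,0,0,0,0],[0,0,4,0,0,0],[0,0,4,0,0,0],[0,0,4,0,0,0],[0,0,0,0,0,0]]]' 1 40
```

```text
time: 3.07
tool_pos: [0.5645, -0.1079, 0.2745]
tool_rot: [-3.138, 0.004, 1.791]
contact_force: [1.1, -1.2, -8.2]
opening: 0.012
```

```bash
python3 -m creep '[[[0,0,3,0,0,0],[0,0,1,0,0,0]]]'
```

```text
time: 3.23
tool_pos: [0.5646, -0.1079, 0.2778]
tool_rot: [-3.138, 0.004, 1.791]
contact_force: [2.3, -1.3, -9.4]
opening: 0.0119
```

```bash
python3 -m creep '[[[0,0,0,0,0,5],[0,0,0,0,0,6],[0,0,0,0,0,6],[0,0,0,0,0,6]]]'; python3 -c "
from h import *
s=robot.observe();T=toolT();print(s['torque'],s['contact_force'],(T@[0,0,.159,1])[:3])"
```

```text
time: 3.57
tool_pos: [0.5647, -0.1077, 0.2771]
tool_rot: [-3.138, 0.003, 2.206]
contact_force: [3.4, -2.2, -9.7]
opening: 0.0118
[-0.20166825 -0.79876532 -0.04383844] [ 3.41336316 -2.19472553 -9.68125091] [ 0.56450259 -0.10836531  0.11807309]
```

Twisting freely, with low torque. Continue to ~63°.

```bash
python3 -m creep '[[[0,0,0,0,0,6],[0,0,0,0,0,6],[0,0,0,0,0,6],[0,0,0,0,0,6],[0,0,0,0,0,6]]]';python3 -m creep '[[[0,0,0,0,0,6],[0,0,0,0,0,4],[0,0,0,0,0,0]]]'; python3 -c "
from h import *
s=robot.observe();T=toolT();print(s['torque'],s['contact_force'],(T@[0,0,.159,1])[:3])"
```

```text
time: 3.98
tool_pos: [0.5649, -0.1074, 0.276]
tool_rot: [-3.139, 0.001, 2.757]
contact_force: [2.1, -1.3, -9.4]
opening: 0.0116
time: 4.23
tool_pos: [0.5649, -0.1072, 0.2754]
tool_rot: [-3.139, 0.0, 2.945]
contact_force: [1.3, -2.1, -7.0]
opening: 0.0116
[-0.25438686 -0.69558346  0.0157273 ] [ 1.29019899 -2.10835762 -6.99908918] [ 0.56487372 -0.10766021  0.11643331]
```

```bash
python3 -m creep '[[[0,0,-1,0,0,0],[0,0,-0.5,0,0,0],[0,0,0,0,0,0]]]'; python3 -m creep '[[[0,0,0,0,0,0],[0,0,0,0,0,0],[0,0,0,0,0,0],[0,0,0,0,0,0]]]' 0.2; python3 -c "
from h import *
s=robot.observe();T=toolT();print(s['contact_force'],(T@[0,0,.159,1])[:3])"
```

```text
time: 4.48
tool_pos: [0.5648, -0.1072, 0.2754]
tool_rot: [-3.139, 0.001, 2.939]
contact_force: [1.0, -0.8, -8.2]
opening: 0.0117
time: 4.82
tool_pos: [0.565, -0.1068, 0.2773]
tool_rot: [-3.139, 0.003, 2.936]
contact_force: [-0.1, -0.3, -0.7]
opening: 0.0334
[-0.13359405 -0.27338431 -0.73106545] [ 0.56541636 -0.1072139   0.11832969]
```

```bash
python3 -m creep '[[[0,0,20,0,0,0],[0,0,35,0,0,0],[-4,20,10,0,0,-6.5],[-5,22,0,0,0,-6.5],[-5,22,0,0,0,-6.5]]]' -0.2;python3 -m creep '[[[-5,22,0,0,0,-6.5],[-5,22,0,0,0,-6.5],[-5,22,0,0,0,-6.5],[-5,22,0,0,0,-6.5],[-4,18,0,0,0,-6.5]]]'; python3 -m creep '[[[-4,8,0,0,0,-6.5],[0,0,0,0,0,-6.5],[0,0,0,0,0,0]]]'
python3 - <<'E'
from h import *
T=toolT();im=viewer.read_camera("wrist");np.save("T2.npy",T);cv2.imwrite("pics/t2.png",viewer.read_camera("top")[160:280,205:355].repeat(4,0).repeat(4,1));cv2.imwrite("pics/w2.png",im);print(T[:3,3],T[:3,2],proj("wrist",[.5246,.078,.079],T),robot.observe()["tool_rot"])
E
```

```text
time: 5.23
tool_pos: [0.551, -0.0444, 0.3456]
tool_rot: [3.141, 0.005, 2.58]
contact_force: [0.7, -0.2, 0.6]
opening: 0.055
time: 5.65
tool_pos: [0.5251, 0.0668, 0.3485]
tool_rot: [3.137, 0.008, 1.981]
contact_force: [0.8, 0.4, -0.0]
opening: 0.0547
time: 5.9
tool_pos: [0.5195, 0.0797, 0.3497]
tool_rot: [3.135, 0.007, 1.742]
contact_force: [-0.7, -0.5, -0.1]
opening: 0.0554
[0.51952978 0.07965367 0.34971924] [ 0.00711775 -0.00539826 -0.9999601 ] [284.6 212.5] [3.13565714 0.0065701  1.749029  ]
```

View pics/w2.png

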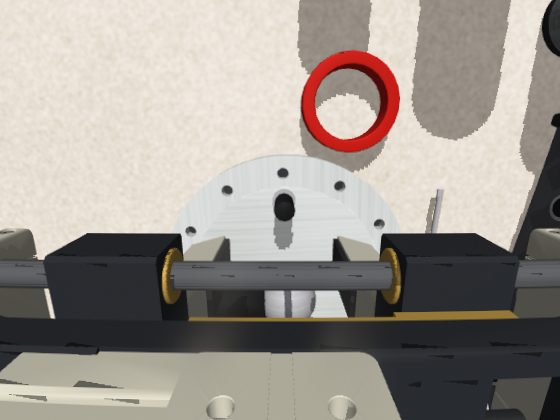

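The post's top is at ≈ (285,210), close to the predicted 212, between the open jaws. Descend on it.

```bash
python3 -m creep '[[[5,-1,-30,0.3,0.4,1.5],[0,0,-35,0,0,0],[0,0,-30,0,0,0],[0,0,-20,0,0,0],[0,0,-4,0,0,0]]]'; python3 -c "
from h import *
s=robot.observe();T=toolT();print(s['contact_force'],T[:3,2],(T@[0,0,.159,1])[:3])"
```

```text
time: 6.42
tool_pos: [0.5263, 0.0758, 0.2303]
tool_rot: [3.13, 0.003, 1.792]
contact_force: [-1.3, 0.4, -0.3]
opening: 0.0552
[-1.34459846  0.40407515 -0.28356575] [ 1.15500358e-02 -1.04915177e-04 -9.99933291e-01] [0.52818462 0.07574956 0.07132722]
```

View pics/t2.png

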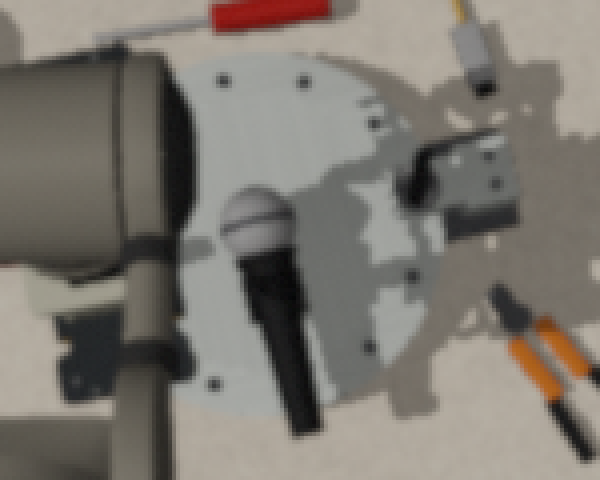

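The top view shows the grip turned across (at (415,180) in the crop) with the plunger staying parked. Close on the post.

```bash
python3 -m creep '[[[-2,2,0,0,0.5,0],[0,0,0,0,0,0]]]'; python3 -m creep '[[[0,0,0,0,0,0],[0,0,0,0,0,0],[0,0,0,0,0,0],[0,0,0,0,0,0],[0,0,0,0,0,0]]]' 1 15; python3 -m creep '[[[0,0,0,0,0,0],[0,0,0,0,0,0]]]'; python3 -c "
from h import *
s=robot.observe();T=toolT();print(s['contact_force'],T[:3,2],(T@[0,0,.159,1])[:3])
c=np.array([.5416,-.0022])
for k in range(0,35,5):
  a=np.radians(102+k);print(k,(c+.082*np.r_[np.cos(a),np.sin(a)]).round(4))"
```

```text
time: 6.58
tool_pos: [0.5243, 0.077, 0.2296]
tool_rot: [-3.141, -0.0, 1.794]
contact_force: [-0.4, -0.8, -0.4]
opening: 0.0553
time: 7.0
tool_pos: [0.5262, 0.0768, 0.235]
tool_rot: [3.133, 0.002, 1.797]
contact_force: [0.4, 0.3, 0.8]
opening: 0.0265
time: 7.17
tool_pos: [0.5258, 0.0769, 0.2353]
tool_rot: [3.134, 0.002, 1.797]
contact_force: [1.1, 0.5, -3.9]
opening: 0.0177
[ 1.13668194  0.49691968 -3.88497597] [ 8.28025562e-03 -2.00848330e-04 -9.99965698e-01] [0.52712554 0.07684857 0.07635359]
0 [0.5246 0.078 ]
5 [0.5176 0.0762]
10 [0.5109 0.0738]
15 [0.5044 0.0709]
20 [0.4981 0.0673]
25 [0.4923 0.0633]
30 [0.4867 0.0587]
```

```bash
python3 -m creep '[[[-3.5,-0.8,0,0,0,2.5],[-3.5,-1,0,0,0,2.5],[-6.7,-2.4,0,0,0,5],[-6.5,-2.9,0,0,0,5]]]'; python3 -c "
from h import *
s=robot.observe();T=toolT();print(s['contact_force'],s['torque'],T[:3,2],(T@[0,0,.159,1])[:3])"
```

```text
time: 7.5
tool_pos: [0.5065, 0.0704, 0.2353]
tool_rot: [3.13, 0.002, 2.066]
contact_force: [-0.2, -1.6, -0.2]
opening: 0.0174
[-0.24617958 -1.59056942 -0.24784071] [-0.21549482 -0.07007129 -0.20122372] [ 0.01154158  0.00393632 -0.99992565] [0.50836407 0.07099578 0.07634325]
```

```bash
python3 -m creep '[[[-6.5,-3.7,0,0,0,5],[-6.2,-4.2,0,0,0,5],[-5.6,-4.6,0,0,0,4],[-1,-1,0,0,0,0]]]'; python3 -m creep '[[[0,0,0,0,0,0]]]';python3 - <<'E'
from h import *
from scipy.optimize import least_squares
s=robot.observe();T=toolT();print(s['contact_force'],T[:3,2],(T@[0,0,.159,1])[:3],s["tool_rot"])
cv2.imwrite("pics/top3.png",viewer.read_camera("top"));np.save("T3.npy",T);cv2.imwrite("pics/w3.png",viewer.read_camera("wrist"))
a=cv2.imread("pics/top3.png")[160:280,205:355];cv2.imwrite("pics/top3c.png",np.hstack([cv2.resize(a,(450,360),interpolation=cv2.INTER_CUBIC),cv2.resize(cv2.imread("pics/w3.png")[100:260,160:420],(350,360))]))
E
```

```text
time: 7.83
tool_pos: [0.4863, 0.0567, 0.2354]
tool_rot: [3.128, 0.003, 2.327]
contact_force: [1.3, 4.0, -5.3]
opening: 0.0177
time: 7.92
tool_pos: [0.4863, 0.0567, 0.2353]
tool_rot: [3.128, 0.003, 2.324]
contact_force: [1.2, 1.0, -3.7]
opening: 0.0175
[ 1.20295689  1.0359349  -3.73794861] [ 0.01200597  0.00778572 -0.99989761] [0.48816034 0.05791392 0.07635472] [3.12750968e+00 2.53868505e-03 2.32444684e+00]
```

View pics/top3c.png

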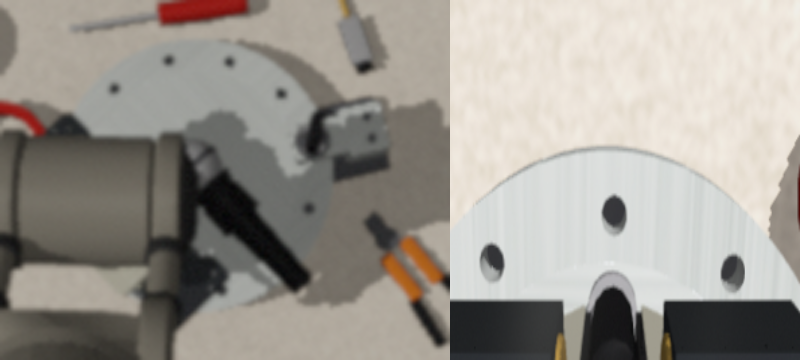

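The mic now points ~42° and the hole pattern coincides with the start pattern to within about 1 px (<1°). Release and go back to the grip.

```bash
python3 -m creep '[[[0,0,0,0,0,0],[0,0,0,0,0,0],[0,0,0,0,0,0],[0,0,8,0,0,0],[0,0,25,0,0,0]]]' 0;python3 -m creep '[[[0,0,40,0,0,0],[0,0,35,-0.5,0.6,0],[12,-25,0,0,0,6],[12,-28,0,0,0,6],[12,-28,0,0,0,6]]]'; python3 -m creep '[[[12,-28,0,0,0,6],[12,-28,0,0,0,6],[10,-20,0,0,0,5],[4,-6,0,0,0,0],[0,0,0,0,0,0]]]'
python3 - <<'E'
from h import *
s=robot.observe();T=toolT();print(s['contact_force'],T[:3,2],T[:3,3],(T@[0,0,.159,1])[:3],s["tool_rot"])
a=viewer.read_camera("top")[160:280,205:355];im=viewer.read_camera("wrist");cv2.imwrite("pics/c4.png",np.hstack([cv2.resize(a,(450,360),interpolation=cv2.INTER_CUBIC),cv2.resize(im[100:260,160:420],(350,360))]))
print(proj("wrist",[.5645,-.108,.125],T))
E
```

```text
time: 8.43
tool_pos: [0.4862, 0.0572, 0.2662]
tool_rot: [3.133, -0.002, 2.32]
contact_force: [-0.3, 0.4, -0.6]
opening: 0.0444
time: 8.85
tool_pos: [0.5217, -0.0213, 0.3535]
tool_rot: [-3.14, 0.005, 2.648]
contact_force: [-0.0, 0.8, 0.8]
opening: 0.0458
time: 9.27
tool_pos: [0.5622, -0.1117, 0.3586]
tool_rot: [-3.139, 0.013, 2.958]
contact_force: [-0.8, 0.4, 0.2]
opening: 0.0456
[-0.77739787  0.39081412  0.22321995] [ 0.011894   -0.00482332 -0.99991763] [ 0.56216224 -0.11170323  0.35859592] [ 0.56405338 -0.11247014  0.19960901] [-3.13902448  0.01257559  2.95778699]
[287.  222.9]
```

View pics/c4.png

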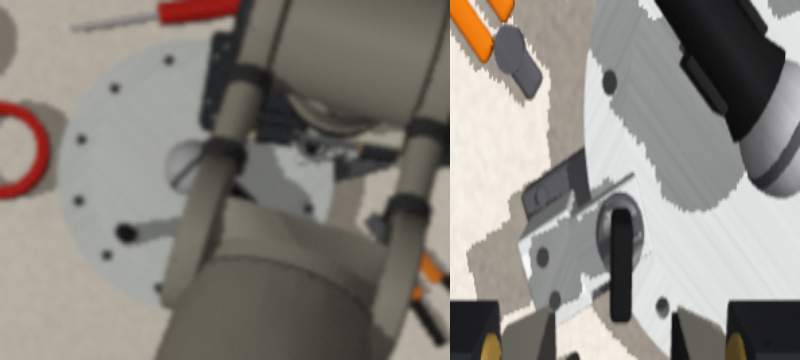

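The grip bar is at crop (620,270), square to the jaws and centred. Descend and grip it.

```bash
python3 -m creep '[[[2,4,-30,0.3,0.7,0],[0,0,-30,0,0,0],[0,0,-18,0,0,0],[0,0,-4,0,0,0],[0,0,0,0,0,0]]]'; python3 -c "
from h import *
s=robot.observe();T=toolT();print(s['contact_force'],T[:3,2],(T@[0,0,.159,1])[:3])"
```

```text
time: 9.78
tool_pos: [0.5614, -0.0987, 0.2769]
tool_rot: [3.139, 0.001, 2.957]
contact_force: [-0.2, -0.3, 0.7]
opening: 0.0462
[-0.21301099 -0.3288211   0.66070031] [ 0.00101373  0.00196553 -0.99999755] [ 0.56154553 -0.09838127  0.11793746]
```

```bash
python3 -m creep '[[[3,-9,-1,0,0,0],[0,0,0,0,0,0]]]'; python3 -c "
from h import *
s=robot.observe();T=toolT();print(s['contact_force'],T[:3,2],(T@[0,0,.159,1])[:3])"
```

```text
time: 9.95
tool_pos: [0.5646, -0.1065, 0.2775]
tool_rot: [3.139, 0.001, 2.959]
contact_force: [-1.0, -0.1, 0.2]
opening: 0.0457
[-0.95656912 -0.06339062  0.19328307] [ 0.00180759  0.00179556 -0.99999675] [ 0.56490923 -0.10620831  0.11853354]
```

```bash
python3 -m creep '[[[0,-1,-1.5,0,0,0],[0,0,0,0,0,0],[0,0,-1,0,0,0],[0,0,0,0,0,0],[0,0,0,0,0,0]]]' 1 35;  python3 -m creep '[[[0,0,0,0,0,0],[0,0,0,0,0,0]]]'; python3 -c "
from h import *
s=robot.observe();T=toolT();print(s['contact_force'],s['torque'],T[:3,2],(T@[0,0,.159,1])[:3])"
```

```text
time: 10.37
tool_pos: [0.5656, -0.1083, 0.2791]
tool_rot: [3.14, 0.009, 2.957]
contact_force: [-0.2, 0.7, 0.7]
opening: 0.0175
time: 10.53
tool_pos: [0.5656, -0.1083, 0.2793]
tool_rot: [3.14, 0.009, 2.957]
contact_force: [0.3, -0.3, -1.0]
opening: 0.0118
[ 0.29290199 -0.29508747 -1.04182264] [ 0.09888661 -0.18652902 -0.01261023] [ 9.22031680e-03 -4.60945765e-04 -9.99957386e-01] [ 0.56703937 -0.10839781  0.12031455]
```

```bash
python3 -m creep '[[[0,0,1.5,0,0,0],[0,0,0,0,0,-5],[0,0,0.3,0,0,-6],[0,0,0.2,0,0,-6],[0,0,0.2,0,0,-6]]]'; python3 -m creep '[[[0,0,0.2,0,0,-6],[0,0,0.2,0,0,-6],[0,0,0.2,0,0,-6],[0,0,0.2,0,0,-6],[0,0,0.2,0,0,-6]]]';python3 -c "
from h import *
s=robot.observe();T=toolT();print(s['contact_force'],s['torque'],T[:3,2],(T@[0,0,.159,1])[:3])"
```

```text
time: 10.95
tool_pos: [0.5656, -0.1089, 0.2792]
tool_rot: [-3.141, 0.008, 2.542]
contact_force: [0.2, -1.1, -3.8]
opening: 0.0118
time: 11.37
tool_pos: [0.5654, -0.1097, 0.2766]
tool_rot: [-3.138, 0.006, 1.991]
contact_force: [2.3, -1.3, -8.2]
opening: 0.0119
[ 2.26038429 -1.34611386 -8.24091155] [-0.27196884 -0.72409204  0.00251811] [-9.32898465e-04 -6.80378259e-03 -9.99976419e-01] [ 0.56520453 -0.11076438  0.11764795]
```

```bash
python3 -m creep '[[[0,0,0.5,0,0,-6],[0,0,0.5,0,0,-5.5],[0,0.5,0,0,0,0]]]';python3 -c "
from h import *
s=robot.observe();T=toolT();print(s['contact_force'],s['torque'],T[:3,2],(T@[0,0,.159,1])[:3])"
```

```text
time: 11.62
tool_pos: [0.5654, -0.1098, 0.2746]
tool_rot: [-3.135, 0.006, 1.776]
contact_force: [1.1, -2.8, -9.2]
opening: 0.0117
[ 1.10768688 -2.78844758 -9.22966634] [-0.68004922 -0.79718576 -0.04766161] [-0.00486215 -0.00676359 -0.99996531] [ 0.56458749 -0.11089639  0.11562553]
```

```bash
python3 -m creep '[[[0,1,-2,0,0,0],[0,1,-1.5,0,0,0]]]'; python3 -m creep '[[[0,0,0,0,0,0],[0,0,0,0,0,0],[0,0,0,0,0,0],[0,0,0,0,0,0]]]' 0;python3 -m creep '[[[0,0,5,0,0,0],[0,0,20,0,0,0],[0,0,25,0,0,0],[0,0,25,0,0,0],[0,0,15,0,0,0]]]';python3 - <<'E'
from h import *
s=robot.observe();T=toolT();print(s['contact_force'],(T@[0,0,.159,1])[:3],T[:3,2],s["tool_rot"])
im=viewer.read_camera("wrist");cv2.imwrite("pics/w5.png",im)
b=viewer.read_camera("scene");cv2.imwrite("pics/s5.png",b)
cv2.imwrite("pics/c5.png",np.hstack([cv2.resize(im[100:260,190:370],(400,356)),cv2.resize(b[170:290,210:330],(356,356),interpolation=cv2.INTER_CUBIC)]))
for z in(.114,.122,.125):print(z,proj("wrist",[.564,-.108,z],T),proj("scene",[.564,-.108,z]))
E
```

```text
time: 11.78
tool_pos: [0.5655, -0.109, 0.2701]
tool_rot: [-3.135, 0.008, 1.781]
contact_force: [1.2, -6.3, -7.0]
opening: 0.0118
time: 12.12
tool_pos: [0.5653, -0.1085, 0.2708]
tool_rot: [-3.134, 0.007, 1.789]
contact_force: [0.7, 1.0, 0.4]
opening: 0.0339
time: 12.53
tool_pos: [0.5639, -0.1072, 0.3628]
tool_rot: [-3.128, 0.002, 1.792]
contact_force: [0.7, -1.0, 0.3]
opening: 0.046
[ 0.66246776 -0.95766884  0.34757951] [ 0.56188914 -0.10800529  0.20384477] [-0.01247989 -0.00505907 -0.99990932] [-3.12830603e+00  2.19518162e-03  1.79220166e+00]
0.114 [285.2 219.3] [255.6 235.1]
0.122 [285.2 222.4] [255.5 233.6]
0.125 [285.2 223.6] [255.4 233. ]
```

View pics/c5.png

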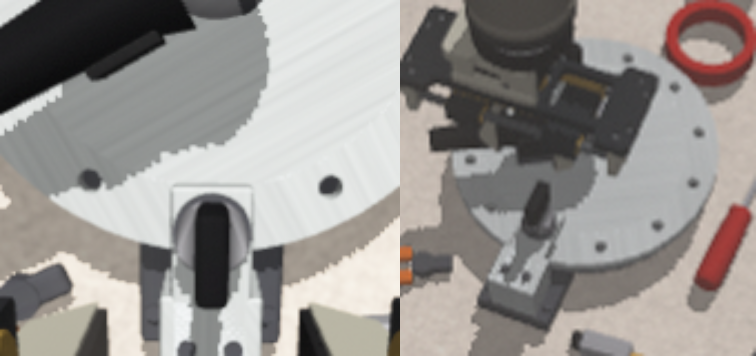

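The grip is back in line, with holes evenly either side. Moving away to compare fixed-camera views against the start images.

```bash
python3 -m creep '[[[0,-20,20,0,0,0],[-20,-30,15,0,0,0],[-25,-30,0,0,0,0],[-25,-30,0,0,0,0],[-25,-30,0,0,0,0]]]'; python3 -m creep '[[[-25,-30,0,0,0,0],[-25,-30,0,0,0,0],[-25,-30,0,0,0,0],[-25,-30,0,0,0,0],[-25,-25,0,0,0,0]]]';python3 -m creep '[[[-25,-25,0,0,0,0],[-25,-25,0,0,0,0],[-25,-25,0,0,0,0],[-15,-15,0,0,0,0],[0,0,0,0,0,0]]]';python3 - <<'E'
from h import *
t=viewer.read_camera("top");b=viewer.read_camera("scene");cv2.imwrite("pics/t6.png",t);cv2.imwrite("pics/s6.png",b)
t0=cv2.imread("pics/top0.png");s0=cv2.imread("pics/scene0.png")
r=lambda i,y0,y1,x0,x1:cv2.resize(i[y0:y1,x0:x1],(390,290),interpolation=cv2.INTER_CUBIC)
cv2.imwrite("pics/c6.png",np.vstack([np.hstack([r(t0,170,270,215,350),r(t,170,270,215,350)]),np.hstack([r(s0,220,280,230,310),r(b,220,280,230,310)])]))
def blob(i,y0,y1,x0,x1):
    g=cv2.cvtColor(i[y0:y1,x0:x1],cv2.COLOR_BGR2GRAY);n,l,s,c=cv2.connectedComponentsWithStats((g<60).astype(np.uint8));return s[1:].tolist(),c[1:].round(2).tolist()
for i in(s0,b):print(blob(i,225,258,245,272))
for i in(t0,t):print(blob(i,195,222,298,318))
for a,c in((t0,t),(s0,b)):
  d=cv2.absdiff(a,c).max(2);print((d>40).sum())
print("gripz shift",proj("scene",[.564,-.108,.114]),proj("scene",[.564,-.108,.122]),proj("top",[.564,-.108,.114]),proj("top",[.564,-.108,.122]))
E
```

```text
time: 13.05
tool_pos: [0.4686, -0.2448, 0.3977]
tool_rot: [-3.132, 0.002, 1.806]
contact_force: [-0.2, -0.1, -0.6]
opening: 0.0458
time: 13.47
tool_pos: [0.3359, -0.3945, 0.3946]
tool_rot: [-3.131, -0.002, 1.81]
contact_force: [0.4, -0.4, 0.5]
opening: 0.046
time: 13.88
tool_pos: [0.2353, -0.4914, 0.3906]
tool_rot: [-3.129, -0.007, 1.805]
contact_force: [-0.4, -0.1, 0.0]
opening: 0.0461
([[7, 7, 9, 14, 76]], [[10.64, 13.8]])
([[7, 7, 8, 14, 77]], [[10.66, 13.81]])
([[14, 1, 4, 3, 9], [6, 7, 13, 7, 68], [18, 17, 2, 8, 9]], [[15.44, 1.67], [11.68, 9.94], [18.89, 20.22]])
([[14, 1, 4, 3, 9], [6, 7, 12, 7, 67], [19, 17, 1, 8, 8]], [[15.44, 1.67], [11.49, 9.97], [19.0, 20.5]])
11631
7790
gripz shift [255.6 235.1] [255.5 233.6] [310.  203.6] [310.2 203.2]
```

View pics/c6.png

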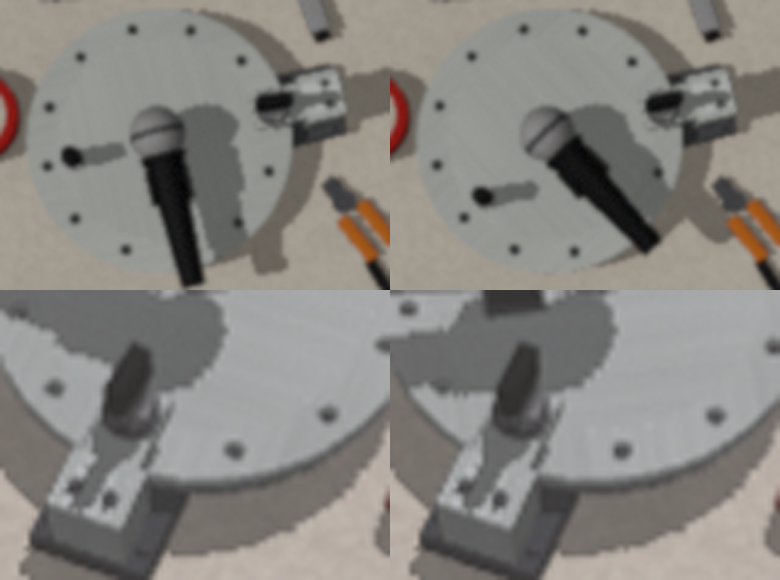

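The grip's scene blob is back at its start pixel, to within 0.02 px; 8 mm up would shift it 1.5 px. The holes coincide with the start, and the mic has turned one step towards the loudspeaker. Handing in.

```bash
python3 -c "
from h import *
print(robot.hand_in(),robot.observe()['time'])"
```

```text
the job is handed in; nothing more can be done
the job is handed in; nothing more can be done
```

The turntable is stepped on by one hole, +30° anticlockwise, so the microphone now points further towards the large round loudspeaker. I pulled the T-grip up about 13 mm and twisted it about 66°, so it stayed parked when released. Then I swung the plate by its post, twisted the grip back and let the pin snap in. The job was handed in at about 14 s.

- **Pin home:** in the scene camera the grip is back within 0.02 px of its start position. A pin still riding on the plate would show about 1.5 px higher.
- **Plate:** the holes line up with the starting pattern, and the microphone and post have moved on by one hole.
- **Forces:** the wrist force stayed below about 11 N in all readings. The robot ended clear of everything.
- **Not checked:** I did not push the plate to test that it is locked. I also made no measured check of the loudspeaker and loose objects; the final crop shows the tape, cutters and adapter where they were.

No check failed or disagreed. The arm drifted up to about 13 mm between some moves, which I corrected before each grip.

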